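# Snap the square airbrush hanger onto its bench stand

### The job

Fit the airbrush hanger head with the square tube onto the stand with the square post: slide the tube down over the post so that it pushes the spring button flush, and on until the tube sits on the collar and the button pops out through the hole in the tube's side; then let go. Leave the look-alike head with the round tube standing where it is.

Things in the scene. Friction and masses are not known exactly. Their poses are not given: they have to be found in the camera images.
- head: Loose hanger head to fit, 0.16 kg: upright aluminium square tube, 33 mm outside, 27 inside, 90 tall, open below; on top a black U cradle (64 mm long in x, 24 in y; whole height 108). Origin: centre of the tube's lower end, z up. Hole 19 mm wide, 15 to 41 mm up, in the +x side only: its x must point as the stand's x. Grip across the plain y sides, 65 mm up; the cradle is narrower there.
- stand: Fixed stand: grey base 100 x 100 x 15 mm; dark square collar, top 35 mm above the bench; steel square post 21 mm wide up to 95 mm, tapering to a 7 mm tip at 120 mm. Origin: on the post's axis at bench height, z up. The button is in the post's +x side. The tube goes over the post with 3 mm to spare each side; seated, its lower end rests on the collar.
- button (a joint): Brass spring button, 9 mm wide, in the post's +x side: flat underside 55 mm above the bench, nose out 12 mm, top sloping back to the post at 76 mm, so a tube pushed straight down drives it in (some 4 to 10 N; the head's weight is not enough). Value: metres pushed in; 0 = out, about 0.009 under the tube's wall; its spring (2 to 4 N) returns it to 0 once the hole reaches it.
- round_head: Look-alike to leave alone: same height and black cradle, but on a round tube of 33 mm diameter without a hole. Loose, upright on the bench. Origin: centre of the tube's lower end; z up.
Mind the look-alikes: they are no part of the job. What is shaped like the head but blue or purple is not meant.

How it is judged:
By the outcome, as a careful person would: the job done as asked, in the order asked, and still so for the second after the job is handed in, with the robot touching nothing.
It also fails if it takes over 45 s, if anything falls off the work surface, if the arm or the gripper's body presses on something with over 40 N, if the wrist force passes 120 N, or if a joint passes its speed limit or range.

### The arm

A 6-joint arm with a two-finger parallel gripper is mounted at the origin on the work surface. World frame = base frame: x ahead of the robot, y to its left, z up, the work surface at z = 0. Lengths are in m, angles in rad, forces in N, time in s.
With the tool pointing down it reaches from about 0.275 to 0.875 m from the base axis. Payload 12.5 kg.
Tool frame: the origin (TCP) lies at the very end of the fingers, on their centre line; the grasp point (between the pads) lies 19 mm behind it; z points along the fingers, y is the line along which they close (so a half turn about z gives the same grasp; the last joint's range is limited). The gripper opens to 85 mm and grips with 20 to 120 N. Pads are 22 mm wide; open, the fingers measure 114 mm over their backs; the gripper's body (76 mm by 85 mm) begins 54 mm behind the grasp point. The pads swing forward as they close: fully open they stand 13 mm farther back than shut.
Start: joints at [-1.403, 0.351, 1.652, -0, 1.139, -0.085], TCP at [0.138, -0.532, 0.231] pointing down, gripper open.
Joint ranges: [-2.75, 2.75], [-0.79, 2.1], [0.01, 2.65], [-1.57, 4.71], [0.07, 3.14], [-2.87, 2.87]. Speed limits (rad/s): [2.22, 2.22, 2.79, 3.14, 3.14, 3.14].

### API

Orientations are given as a rotation vector (axis times angle).
In Python, from rig import robot, vision gives the robot as it stands.
- The arm moves only by the shell command python3 -m creep 'ROWS' [OPENING]. ROWS is a JSON object of lists of equal length, an entry for each row: "translation": the shift along the tool's x, y, z scaled (see below), a list of three; "yaw": the turn about the tool's z scaled (see below). In form: {"translation": [[tx, ty, tz], ...], "yaw": [yaw, ...]}. A call has 1 to 20 rows; each row shifts and turns the commanded pose from where the row before left it, along the tool's axes as they then stand; what a row does not reach is not made up. The controller multiplies each number of a shift by 0.03 m and each number of a turn by 0.15 rad. A row lasts 1/8 s, in which the tool goes at most 62.5 mm and 10.7 degrees, less where a joint would pass 70% of its speed; a pose out of reach is approached as far as the arm can. A call with a number of a shift or a turn outside -1 to 1 is refused whole. A call with a gripper value outside its range is refused whole. OPENING is the opening, from 0 (shut) to 1 (fully open), set as the call begins (- or left out, the last holds). The fingers move at their own pace and stop on an object; the grip force is fixed at half the most. Time passes only in rows, so rows that do not move let the fingers close. It gives the time, the measured TCP pose, the force, the opening and the grip force at its end, in the units of the state.
- robot.observe(): the state, without advancing time (a new reading comes with each control period).
- vision.read_camera(name): name is "scene" or "top"; returns a dict with "pixels" (400x640x3 uint8, red, green, blue), "camera_matrix" (3x3 intrinsics, pixels), "view" (4x4, takes a point from world to camera coordinates). Camera axes: x right, y down, z forward; pixel columns grow to the right and rows downward; lengths in m; the calibration is good to about 2 mm. A picture is of the moment at which its call begins. There is no depth.
- robot.sign_off(): hands the job in; it is judged then, once.
The state is a dict: "time": time; "qpos": joint angles; "dq": joint speeds; "joint_efforts": joint torques, N m; "position": TCP position; "eef_rot": TCP orientation; "contact_force": force on the tool from outside, world axes, zero at the start; "moment": the same for the moment, N m; "grip_width": opening from 0.0 (shut) to 1.0 (fully open); "grip_force": force on a finger pad.
Only numpy, scipy, OpenCV 4.12 (cv2) and the standard library are available. Lean on these libraries where they do the work, as an engineer would, in place of code of your own. Each camera call takes 0.05 s, during which the arm holds its last target. There are 200 camera calls.

## Working session

There is one attempt and no reset: what is moved stays moved. The work goes in short steps, Python scripts to look and compute and a shell command to move; the robot and the scene stay as the last step left them, time stands still between calls to the robot, and variables do not carry over. Pictures are saved under pics/ and viewed, at most 10 in all, crops included, and the job is handed in when it is done.

```bash
ls; mkdir -p pics; python3 - <<'E'
from rig import robot, vision
import cv2,numpy as np
for n in("scene","top"):
    d=vision.read_camera(n); cv2.imwrite(f"pics/{n}0.png",d["pixels"][:,:,::-1])
    print(n,np.round(d["camera_matrix"],1).tolist(),np.round(d["view"],4).tolist())
s=robot.observe(); print(s)
E
```

```text
pics
scene [[484.2, 0.0, 322.0], [0.0, 484.2, 193.0], [0.0, 0.0, 1.0]] [[0.1074, 0.9941, 0.012, 0.0255], [0.8064, -0.08, -0.586, -0.4019], [-0.5816, 0.0726, -0.8102, 1.4756], [0.0, 0.0, 0.0, 1.0]]
top [[364.4, 0.0, 319.6], [0.0, 364.4, 200.8], [0.0, 0.0, 1.0]] [[0.0118, -0.9999, 0.0004, -0.0809], [-0.997, -0.0118, -0.0763, 0.5574], [0.0763, 0.0005, -0.9971, 0.734], [0.0, 0.0, 0.0, 1.0]]
{'time': 0.1, 'qpos': array([-1.40260974e+00,  3.51180158e-01,  1.65238109e+00, -2.90257514e-05,
        1.13909573e+00, -8.46186288e-02]), 'dq': array([-0.00058906, -0.00126762, -0.00178013,  0.00088899, -0.0004836 ,
        0.00281521]), 'joint_efforts': array([ 1.15020044e-03, -5.06830573e+01, -2.91876233e+01, -8.33060426e-05,
        2.62374590e-03, -2.58095348e-06]), 'position': array([ 0.13752289, -0.53221139,  0.23080548]), 'eef_rot': array([-3.11547224e+00, -3.95933903e-01,  1.11162268e-04]), 'contact_force': array([ 0.10906643,  0.15124637, -0.24787387]), 'moment': array([0.04583697, 0.01303671, 0.00112511]), 'grip_force': 0.0, 'grip_width': 1.008150637802684}
```

View pics/scene0.png

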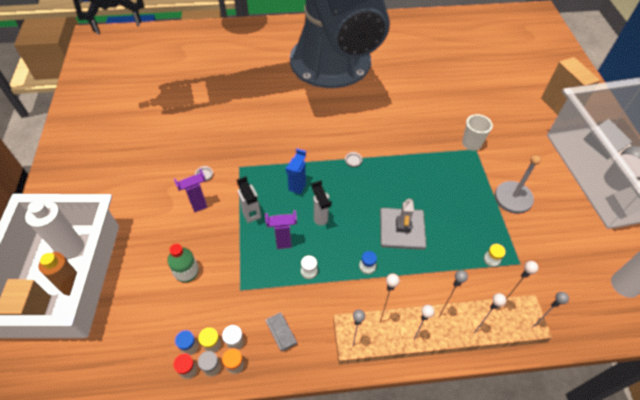

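View pics/top0.png

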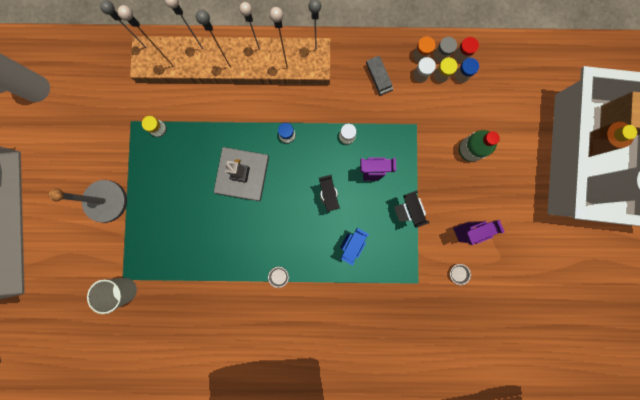

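Two grey tubes with black cradles are visible: scene (249,200) and (321,205); top (412,210) and (329,194). The stand is at scene (404,225), top (240,175). I'll enlarge these areas.

```bash
python3 - <<'E'
import cv2,numpy as np
a=cv2.imread("pics/scene0.png");b=cv2.imread("pics/top0.png")
r=lambda c,s:cv2.resize(c,None,fx=s,fy=s,interpolation=cv2.INTER_CUBIC)
A=r(a[170:260,230:350],6); cv2.imwrite("pics/c1.png",A)   #720x540
B=np.hstack([r(a[190:255,370:435],6),r(b[142:207,210:275],6)]); 
C=np.hstack([r(b[165:230,300:365],6),r(b[180:245,375:440],6)]); 
cv2.imwrite("pics/c2.png",cv2.resize(np.vstack([B,C]),(600,600),interpolation=cv2.INTER_AREA))
E
```

```text
(no output)
```

View pics/c1.png

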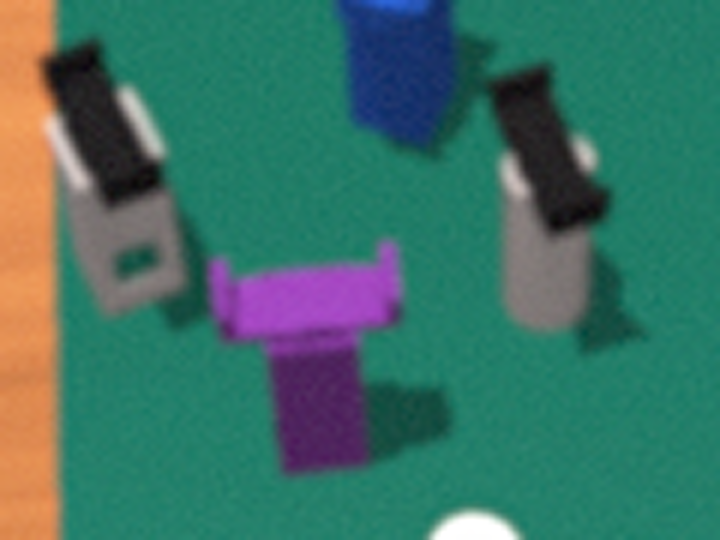

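View pics/c2.png

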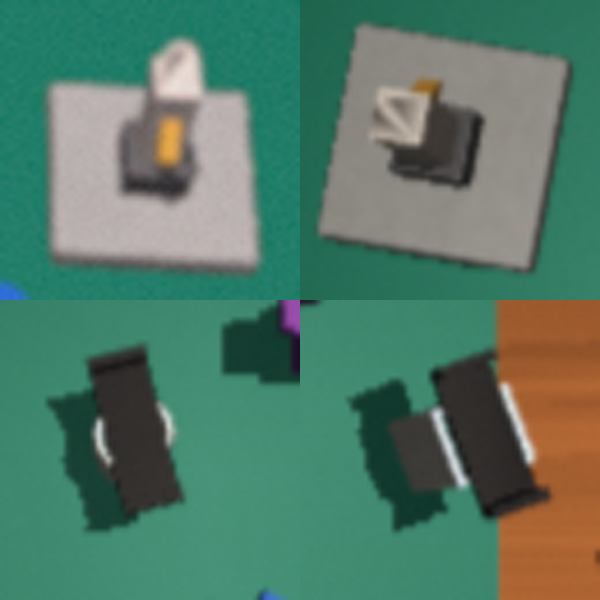

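The head with the hole is the left one: scene (249,200), top (412,210). The hole faces the scene camera, roughly +x. The other one is round. On the stand, the brass button faces the scene camera too. Next I'll fit the poses to corners read off the crops.

```bash
cat > h.py <<'E'
import numpy as np
from scipy.optimize import least_squares
K={"scene":np.array([[484.2,0,322],[0,484.2,193],[0,0,1]]),"top":np.array([[364.4,0,319.6],[0,364.4,200.8],[0,0,1]])}
V={"scene":np.array([[.1074,.9941,.012,.0255],[.8064,-.08,-.586,-.4019],[-.5816,.0726,-.8102,1.4756]]),
"top":np.array([[.0118,-.9999,.0004,-.0809],[-.997,-.0118,-.0763,.5574],[.0763,.0005,-.9971,.734]])}
def proj(c,p):
    q=(np.atleast_2d(p)@V[c][:,:3].T+V[c][:,3])@K[c].T; return q[:,:2]/q[:,2:]
def px(c,s,off): return (np.array(c,float)+.5)/s-.5+off
def place(P,v):
    x,y,t=v; P=np.array(P); c,s=np.cos(t),np.sin(t)
    return np.c_[x+c*P[:,0]-s*P[:,1],y+s*P[:,0]+c*P[:,1],P[:,2]]
def fit(obs,v0):
    f=lambda v:np.concatenate([(proj(c,place(P,v))-u).ravel() for c,P,u in obs])
    r=least_squares(f,v0,loss="soft_l1"); return r.x,f(r.x).reshape(-1,2)
E
python3 - <<'E'
from h import *
h=.0165;k=600/130
H=[("scene",[[h,-h,0],[h,h,0]],px([[110,314],[188,288]],6,[230,170])),
("top",[[h,h,0],[-h,h,0]],px([[88,118],[115,192]],k,[375,180])),
("top",[[h,h,.09],[-h,h,.09],[-h,-h,.09],[h,-h,.09]],px([[135,110],[165,188],[233,160],[203,85]],k,[375,180]))]
for n in(0,1,2): v,r=fit(H if n==0 else H[:1] if n==1 else H[1:],[.53,-.33,.3]);print("head",v,np.round(r,1).tolist())
b=.05
S=[("top",[[b,b,.015],[b,-b,.015],[-b,-b,.015],[-b,b,.015]],px([[58,25],[270,62],[233,270],[20,235]],k,[210,142])),
("scene",[[-b,-b,.015],[-b,b,.015],[b,b,.015],[b,-b,.015]],px([[50,85],[243,92],[258,260],[52,258]],k,[370,190]))]
for o in(S,S[:1],S[1:]): v,r=fit(o,[.6,.13,0]);print("stand",v,np.round(r,1).tolist())
v,_=fit(S,[.6,.13,0])
for c,off in(("scene",[370,190]),("top",[210,142])):
  q=.0105
  for P in([[-q,-q,.095],[-q,q,.095],[q,q,.095],[q,-q,.095]],[[0,0,.12]],[[q,0,.076],[q+.012,0,.055]]):
    print(c,np.round((proj(c,place(P,v))-off+.5)*k).tolist())
E
```

```text
head [ 0.53966572 -0.25266782  0.37911388] [[-0.7, 1.7], [-0.7, 0.6], [-0.4, 1.7], [-0.5, 0.1], [-1.0, 0.6], [-0.9, 0.0], [0.7, -0.2], [0.5, -0.3]]
head [ 0.53613793 -0.24955538  0.28974874] [[-0.2, 0.1], [0.2, -0.1]]
head [ 0.54001687 -0.25329397  0.36152386] [[-0.1, 1.3], [-0.4, -0.1], [-0.5, 0.2], [-0.7, -0.2], [0.9, -0.2], [1.1, -0.4]]
stand [ 0.61462321  0.09223367 -0.14904009] [[-0.6, -0.5], [0.1, -1.1], [-0.1, 0.5], [-1.0, 0.4], [-1.0, -0.2], [-0.4, 0.1], [-0.1, 0.8], [-0.2, -0.7]]
stand [ 0.61432347  0.0914311  -0.15242815] [[-0.1, -0.5], [0.5, -0.8], [0.2, 0.7], [-0.7, 0.5]]
stand [ 0.61475456  0.09312758 -0.14721865] [[-0.7, -0.1], [-0.0, 0.0], [0.4, 0.7], [0.2, -0.6]]
scene [[150.0, 62.0], [195.0, 64.0], [198.0, 101.0], [153.0, 99.0]]
scene [[182.0, 51.0]]
scene [[169.0, 123.0], [164.0, 168.0]]
top [[122.0, 147.0], [72.0, 139.0], [81.0, 88.0], [132.0, 96.0]]
top [[86.0, 107.0]]
top [[117.0, 101.0], [133.0, 82.0]]
```

Both views agree. The stand is at (0.6145, 0.092) with yaw -0.15, and the post and taper reproject onto the image. The head is at (0.5395, -0.2525) with yaw about 0.37. I'll move above the head.

```bash
cat > go.py <<'E'
import sys,numpy as np
from scipy.spatial.transform import Rotation as R
from rig import robot
x,y,z,a=map(float,sys.argv[1:5]); s=robot.observe(); M=R.from_rotvec(s["eef_rot"]).as_matrix()
ang=np.arctan2(M[1,0],M[0,0]); d=np.array([x,y,z])-s["position"]
print("t",round(s["time"],2),"pos",np.round(s["position"],4),"ang",round(ang,4),"F",np.round(s["contact_force"],1),"grip",round(s["grip_width"],3),round(s["grip_force"],1))
yaw=ang-a; T=np.array([[np.cos(a),np.sin(a),0],[np.sin(a),-np.cos(a),0],[0,0,-1]])
print("yaw units first",round(yaw/.15,3)," then shift units",np.round(T@d/.03,3),"tilt z",np.round(M[:,2],4))
E
python3 go.py .5395 -.2525 .231 .37
python3 -m creep '{"translation":[[0,0,0],[0.93,-0.23,0],[0.93,-0.23,0],[0.93,-0.23,0],[0.93,-0.23,0],[0.93,-0.23,0],[0.93,-0.23,0],[0.93,-0.23,0],[0.93,-0.23,0],[0.93,-0.23,0],[0.93,-0.23,0],[0.93,-0.23,0],[0.93,-0.23,0],[0.93,-0.23,0],[0.93,-0.23,0],[0.93,-0.23,0],[0.93,-0.23,0],[0.93,-0.23,0],[0,0,0],[0,0,0]],"yaw":[-0.78,0,0,0,0,0,0,0,0,0,0,0,0,0,0,0,0,0,0,0]}' 1
python3 go.py .5395 -.2525 .231 .37
```

```text
t 0.1 pos [ 0.1375 -0.5322  0.2308] ang 0.2528 F [ 0.1  0.2 -0.2] grip 1.008 0.0
yaw units first -0.781  then shift units [ 1.5864e+01 -3.8470e+00 -6.0000e-03] tilt z [-2.e-04  1.e-03 -1.e+00]
time: 2.6
position: [0.5369, -0.2519, 0.231]
eef_rot: [-3.088, -0.578, 0.001]
contact_force: [0.2, 0.3, 1.4]
grip_width: 1.003
grip_force: 0.0
t 2.6 pos [ 0.5369 -0.2519  0.231 ] ang 0.3698 F [0.2 0.3 1.4] grip 1.003 0.0
yaw units first -0.001  then shift units [ 0.073  0.05  -0.001] tilt z [-8.e-04  2.e-04 -1.e+00]
```

```bash

python3 -m creep '{"translation":[[0.07,0.05,0],[0,0,0.7],[0,0,0.7],[0,0,0.7],[0,0,0.7],[0,0,0.7],[0,0,0.7],[0,0,0.7],[0,0,0.5],[0,0,0.4],[0,0,0.37],[0,0,0],[0,0,0]],"yaw":[0,0,0,0,0,0,0,0,0,0,0,0,0]}' 1
python3 go.py .5395 -.2525 .046 .37
python3 - <<'E'
from rig import vision
import cv2,numpy as np
f=lambda n,x,y:cv2.resize(vision.read_camera(n)["pixels"][y:y+90,x:x+90,::-1],None,fx=4.4,fy=4.4,interpolation=cv2.INTER_CUBIC)
cv2.imwrite("pics/g1.png",np.hstack([f("scene",210,150),f("top",365,165)]))
E
```

```text
time: 4.22
position: [0.5402, -0.2525, 0.0466]
eef_rot: [3.088, 0.578, 0.001]
contact_force: [0.1, 0.9, -0.3]
grip_width: 0.999
grip_force: 0.0
t 4.22 pos [ 0.5402 -0.2525  0.0466] ang 0.3698 F [ 0.1  0.9 -0.3] grip 0.999 0.0
yaw units first -0.001  then shift units [-0.022 -0.009  0.021] tilt z [ 6.e-04 -4.e-04 -1.e+00]
```

View pics/g1.png

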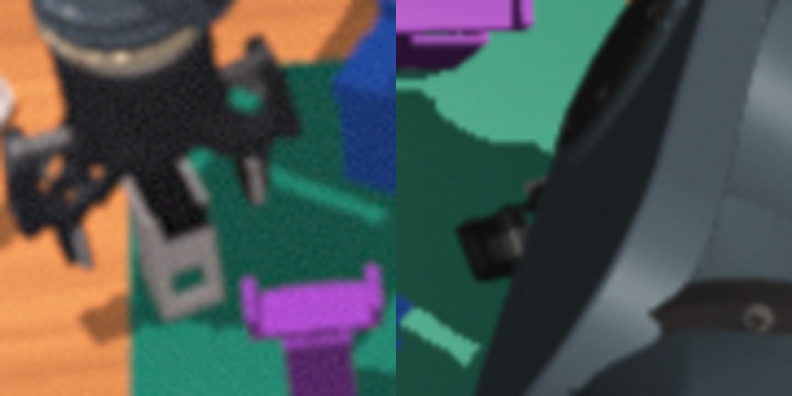

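The scene picture shows the fingers straddling the head symmetrically, with the head at about (180,250) in the crop. Now close and lift.

```bash

python3 -m creep '{"translation":[[0,0,0],[0,0,0],[0,0,0],[0,0,0],[0,0,0],[0,0,0],[0,0,0],[0,0,0]],"yaw":[0,0,0,0,0,0,0,0]}' 0
python3 -m creep '{"translation":[[0,0,-0.3],[0,0,-0.7],[0,0,-0.8],[0,0,-0.8],[0,0,-0.8],[0,0,-0.8],[0,0,-0.8],[0,0,-0.7],[0,0,-0.3],[0,0,0]],"yaw":[0,0,0,0,0,0,0,0,0,0]}'
python3 go.py .6145 .092 .226 -.15
```

```text
time: 5.32
position: [0.54, -0.2523, 0.0462]
eef_rot: [-3.088, -0.578, -0.0]
contact_force: [-0.8, 1.1, 2.9]
grip_width: 0.379
grip_force: 63.1
time: 6.58
position: [0.5399, -0.2524, 0.2264]
eef_rot: [3.088, 0.577, 0.001]
contact_force: [-0.1, -0.0, -1.8]
grip_width: 0.381
grip_force: 62.8
t 6.58 pos [ 0.5399 -0.2524  0.2264] ang 0.3698 F [-0.1 -0.  -1.8] grip 0.381 62.8
yaw units first 3.465  then shift units [  0.742 -11.721   0.013] tilt z [ 4.e-04 -3.e-04 -1.e+00]
```

```bash

python3 -m creep '{"translation":[[0,0,0],[0,0,0],[0,0,0],[0,0,0],[0.06,-0.5,0],[0.06,-0.9,0],[0.06,-0.9,0],[0.06,-0.9,0],[0.06,-0.9,0],[0.06,-0.9,0],[0.06,-0.9,0],[0.06,-0.9,0],[0.06,-0.9,0],[0.06,-0.9,0],[0.06,-0.9,0],[0.04,-0.9,0],[0.04,-0.9,0],[0,-0.42,0],[0,0,0],[0,0,0]],"yaw":[0.86,0.87,0.87,0.87,0,0,0,0,0,0,0,0,0,0,0,0,0,0,0,0]}'
python3 go.py .6145 .092 .226 -.15
python3 - <<'E'
from rig import vision
import cv2,numpy as np
f=lambda n,x,y:cv2.resize(vision.read_camera(n)["pixels"][y:y+120,x:x+100,::-1],None,fx=4,fy=4,interpolation=cv2.INTER_CUBIC)
cv2.imwrite("pics/g2.png",np.hstack([f("scene",350,130),f("top",190,120)]))
E
```

```text
time: 9.07
position: [0.6145, 0.0913, 0.2261]
eef_rot: [3.132, -0.236, -0.001]
contact_force: [-0.2, 0.7, -1.1]
grip_width: 0.378
grip_force: 62.8
t 9.07 pos [0.6145 0.0913 0.2261] ang -0.1505 F [-0.2  0.7 -1.1] grip 0.378 62.8
yaw units first -0.003  then shift units [-0.002 -0.022  0.002] tilt z [-3.e-04 -2.e-04 -1.e+00]
```

View pics/g2.png

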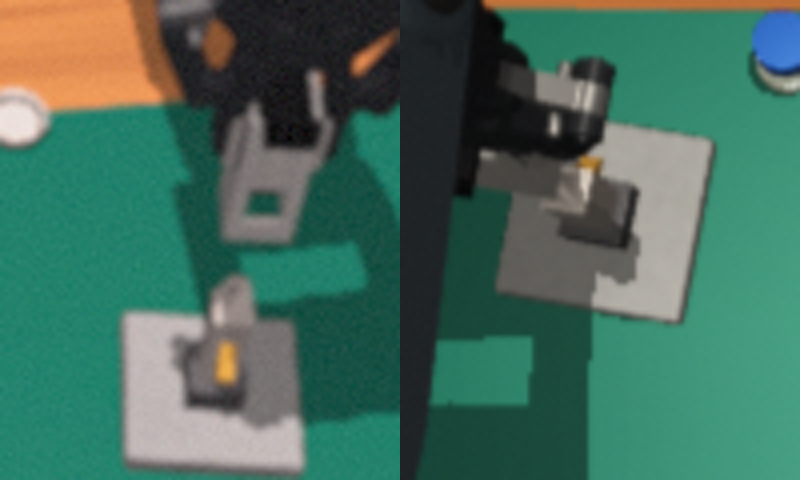

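The head is held upright above the post. Its lower +x edge runs from (225,238) to (297,243) in the left crop, and the hole faces the camera on the button's side. I'll compare this with the prediction.

```bash
python3 - <<'E'
from h import *
h=.0165;z=.1801;o=[350,130]
u=px([[225,240],[296,245]],4,o)
v,r=fit([("scene",[[h,-h,z],[h,h,z]],u)],[.61,.09,-.15]);print(v,np.round(r,2).tolist())
print(np.round((proj("scene",place([[h,-h,z],[h,h,z]],[.6145,.0913,-.15]))-o+.5)*4))
print(np.round((proj("top",place([[h,h,z],[h,-h,z],[-h,-h,z],[-h,h,z]],[.6145,.0913,-.15]))-[190,120]+.5)*4)+[400,0])
# tip of the post prediction
print(np.round((proj("scene",[[.6145,.092,.12]])-o+.5)*4),np.round((proj("top",[[.6145,.092,.12]])-[190,120]+.5)*4)+[400,0])
E
```

```text
[ 0.61526175  0.09386346 -0.19520991] [[0.6, -0.01], [-0.6, 0.02]]
[[224. 241.]
 [290. 244.]]
[[489. 110.]
 [567. 123.]
 [553. 201.]
 [474. 188.]]
[[238. 284.]] [[555. 181.]]
```

Agreement is within about 1.5 mm. I'll nudge y, descend until the tube is around the straight post but above the button (lower end at about 0.082), and check lateral force.

```bash

python3 -m creep '{"translation":[[0,-0.03,0],[0,0,0.5],[0,0,0.6],[0,0,0.5],[0,0,0.4],[0,0,0.3],[0,0,0.3],[0,0,0.3],[0,0,0.2],[0,0,0.15],[0,0,0],[0,0,0]],"yaw":[0,0,0,0,0,0,0,0,0,0,0,0]}'
python3 go.py .6145 .092 .081 -.15
python3 - <<'E'
from rig import vision
import cv2,numpy as np
f=lambda n,x,y:cv2.resize(vision.read_camera(n)["pixels"][y:y+80,x:x+80,::-1],None,fx=5,fy=5,interpolation=cv2.INTER_CUBIC)
cv2.imwrite("pics/g3.png",np.hstack([f("scene",365,170),f("top",200,130)]))
E
```

```text
time: 10.68
position: [0.615, 0.0929, 0.129]
eef_rot: [-3.133, 0.236, -0.001]
contact_force: [0.0, 0.7, -0.2]
grip_width: 0.382
grip_force: 62.8
t 10.68 pos [0.615  0.0929 0.129 ] ang -0.1507 F [ 0.   0.7 -0.2] grip 0.382 62.8
yaw units first -0.005  then shift units [-0.011  0.031  1.6  ] tilt z [ 5.e-04  1.e-04 -1.e+00]
```

View pics/g3.png

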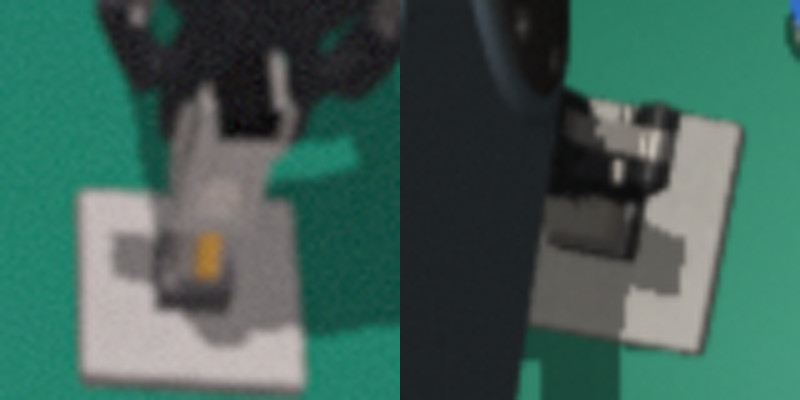

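The tube is around the post, with the light post visible through the hole at (222,195), and there is no side force. Now push on over the button to the collar.

```bash

python3 -m creep '{"translation":[[0,0,0.15],[0,0,0.15],[0,0,0.15],[0,0,0.15],[0,0,0.15],[0,0,0.15],[0,0,0.15],[0,0,0.15],[0,0,0.15],[0,0,0.1],[0,0,0]],"yaw":[0,0,0,0,0,0,0,0,0,0,0]}'
python3 go.py .6145 .092 .081 -.15
```

```text
time: 12.15
position: [0.6136, 0.0929, 0.0842]
eef_rot: [3.132, -0.236, -0.005]
contact_force: [0.2, 0.7, -1.8]
grip_width: 0.378
grip_force: 62.7
t 12.15 pos [0.6136 0.0929 0.0842] ang -0.1507 F [ 0.2  0.7 -1.8] grip 0.378 62.7
yaw units first -0.005  then shift units [0.034 0.025 0.108] tilt z [-3.2e-03 -1.0e-04 -1.0e+00]
```

```bash

python3 -m creep '{"translation":[[0,0,0.1],[0,0,0.07],[0,0,0]],"yaw":[0,0,0]}'
python3 go.py .6145 .092 .081 -.15
```

```text
time: 12.52
position: [0.6146, 0.0929, 0.0812]
eef_rot: [3.133, -0.236, -0.001]
contact_force: [-5.2, 0.4, 10.7]
grip_width: 0.374
grip_force: 64.3
t 12.53 pos [0.6146 0.0929 0.0812] ang -0.1506 F [-5.2  0.4 10.7] grip 0.374 64.3
yaw units first -0.004  then shift units [0.001 0.031 0.006] tilt z [-4.e-04  0.e+00 -1.e+00]
```

```bash

python3 -m creep '{"translation":[[0,0,0.07],[0,0,0]],"yaw":[0,0]}'
python3 - <<'E'
from rig import vision
import cv2,numpy as np
f=lambda n,x,y:cv2.resize(vision.read_camera(n)["pixels"][y:y+80,x:x+80,::-1],None,fx=7,fy=7,interpolation=cv2.INTER_CUBIC)
cv2.imwrite("pics/g4.png",f("scene",365,180))
E
```

```text
time: 12.78
position: [0.6148, 0.0929, 0.081]
eef_rot: [3.133, -0.236, 0.0]
contact_force: [-13.1, -1.0, 31.7]
grip_width: 0.377
grip_force: 66.8
```

View pics/g4.png

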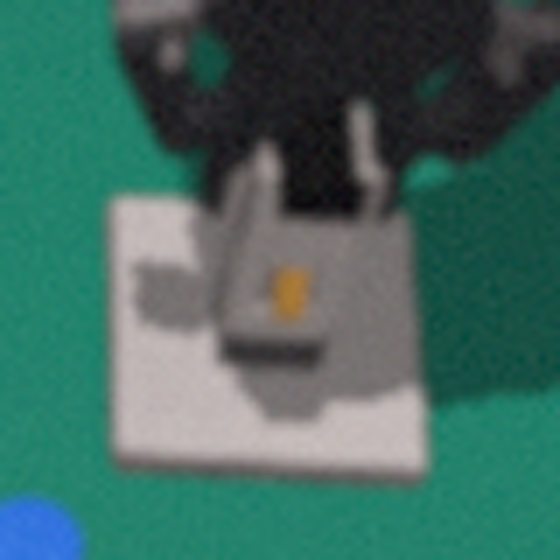

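The tube sits on the dark collar at (270,350), with the brass button out through the hole at (290,293). The hard stop at TCP z=0.081 confirms it is seated. Ease off, release and retreat.

```bash

python3 -m creep '{"translation":[[0,0,-0.08],[0,0,0]],"yaw":[0,0]}'
python3 -m creep '{"translation":[[0,0,0],[0,0,0],[0,0,0],[0,0,0],[0,0,0],[0,0,0]],"yaw":[0,0,0,0,0,0]}' 1
python3 -m creep '{"translation":[[0,0,-0.3],[0,0,-0.6],[0,0,-0.7],[0,0,-0.8],[0,0,-0.8],[0,0,-0.8],[0,0,-0.8],[-0.8,0,0],[-0.8,0,0],[-0.8,0,0],[-0.8,0,0],[0,0,0],[0,0,0]],"yaw":[0,0,0,0,0,0,0,0,0,0,0,0,0]}'
python3 - <<'E'
from rig import vision
import cv2
cv2.imwrite("pics/g5.png",cv2.resize(vision.read_camera("scene")["pixels"][130:270,225:445,::-1],None,fx=3.6,fy=3.6,interpolation=cv2.INTER_CUBIC))
E
```

```text
time: 13.08
position: [0.6149, 0.0929, 0.0811]
eef_rot: [-3.133, 0.236, -0.001]
contact_force: [-4.1, 0.6, 10.0]
grip_width: 0.378
grip_force: 64.3
time: 13.82
position: [0.6148, 0.0928, 0.0804]
eef_rot: [-3.133, 0.237, 0.0]
contact_force: [-0.1, -0.1, 0.3]
grip_width: 1.0
grip_force: 0.0
time: 15.45
position: [0.5208, 0.1072, 0.2253]
eef_rot: [-3.132, 0.237, -0.003]
contact_force: [0.5, 0.6, 0.8]
grip_width: 0.996
grip_force: 0.0
```

View pics/g5.png

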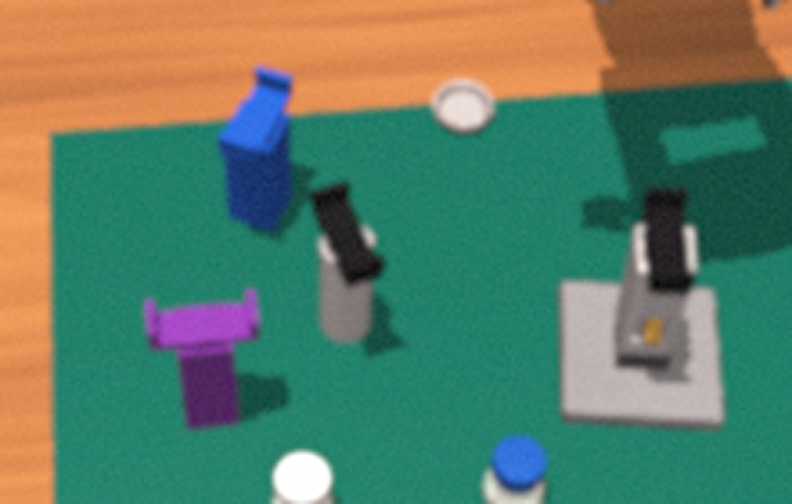

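The head stands seated with the button out through its hole at (652,330). The round head at (345,290) and the others are untouched, and the gripper is clear.

```bash
python3 -c "from rig import robot;print(robot.sign_off())"
```

```text
the job is handed in; nothing more can be done
None
```

The square-tube head is seated on the stand's collar with the button out through its hole; I let go, left the round head untouched and handed the job in at about 15.5 s.

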